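# Find which way a gas cylinder's cap unscrews, and hold it lifted off

### The job

One of the two little gas cylinders is clamped in the steel bench stand so that it can be fitted to its regulator next, and its black screw cap has to come off: as with fuel gas and soda gas, the thread hidden under the cap may be left-hand or right-hand, so feel which way it gives, unscrew it until it is free and lift it straight off. Finish while still holding the cap in the gripper, upright and about a hand's breadth above the cylinder it came from; leave the other cylinder in the wooden block capped, and knock nothing over.

Things in the scene. Friction and masses are not known exactly. Their poses are not given: they have to be found in the camera images.
- bench_stand: Fixed steel stand, dark base plate 130 x 130 x 12 mm with a post and a band clamp up to 106 mm high; origin on the worktop under the axis of the cylinder that it clamps.
- storage_block: Fixed wooden block 90 x 170 x 62 mm with two bores, one empty, the other holding the spare cylinder; origin under its middle. The spare cylinder's axis lies 40 mm along its +y from the origin.
- cylinder_1: Fixed upright steel gas cylinder, 58 mm across; origin at the centre of its underside, 12 mm above the worktop. Its domed shoulder is under 148 mm above the origin; the cap's rim rests on a collar (35 mm across) 164 mm above it; the hidden neck ends at 190 mm. It cannot turn or move. It may be the one in the stand or the one in the block.
- cylinder_2: The other gas cylinder, outwardly the same. One of the two has a right-hand and the other a left-hand thread; nothing to be seen tells which.
- cap_1_mid (a point): Cap on cylinder_1: black, round, fluted, 36 mm across, 34 mm high, about 45 g, open below. Point on its axis half-way up (181 mm over the cylinder's origin); z up. It turns easily: 0.03 to 0.35 rad from its start to a hard stop the tightening way; 2.0 to 2.3 rad to a hard stop the loosening way, needing no lift meanwhile. In the last 0.3 rad before that stop it lifts straight off; until then the thread holds it.
- cap_2_mid (a point): The same on cylinder_2, whose thread is of the other hand. Turning on against a stop only makes the fingers slip round the cap; pulled hard (over about 40 N) while the thread still holds it, it may jam. Ease back 0.1 to 0.2 rad from the loose-end stop before lifting, so that the lugs do not rub on it.
- spice_jar: Loose spice jar standing on the worktop between and behind the cylinders, 41 mm across, 105 mm high; origin at the centre of its underside; z up.
- tonic_bottle: Loose slim glass bottle beside the spice jar, 47 mm across, 190 mm high; origin at the centre of its underside; z up.
Not all that is in view belongs to the job. Leave any orange look-alike of the part that bears cap_1_mid alone.

How it is judged:
By the outcome, as a careful person would: the job done as asked, in the order asked, and still so for the second after the job is handed in, while the arm keeps its last pose, push and grip.
It also fails if it takes over 54 s, if anything falls off the work surface, if the arm or the gripper's body presses on something with over 40 N, if the wrist force passes 120 N, or if a joint passes its speed limit or range.

### The arm

A 6-joint arm with a two-finger parallel gripper is mounted at the origin on a cart in front of the work surface, level with it; the furniture and walls round the work are solid. World frame = base frame: x ahead of the robot, y to its left, z up, the work surface at z = 0. Lengths are in m, angles in rad, forces in N, time in s.
With the tool pointing down it reaches from about 0.35 to 0.875 m from the base axis. Payload 4.2 kg.
Tool frame: the origin (TCP) lies at the very end of the fingers, on their centre line; the grasp point (between the pads) lies 19 mm behind it (manip.pinch_z is the distance from the TCP to the grasp point, in m); z points along the fingers, x is the direction in which the jaws open and shut, and the axes are right-handed (so a half turn about z gives the same grasp; the last joint's range is limited). The gripper opens to 87 mm and grips with 3 to 60 N. Pads are 19 mm wide; open, the fingers measure 117 mm over their backs; the gripper's body (75 mm by 190 mm) begins 51 mm behind the grasp point.
Start: joints at [1.597, 0.385, 0.008, 0, -1.194, -0.259], TCP at [0.144, 0.608, 0.223] pointing down, gripper open.
Joint ranges: [-3.14, 3.14], [-1.21, 2.06], [-1.07, 1.41], [-3.16, 2.05], [-2.99, -0.16], [-3.1, 3.1]. Speed limits (rad/s): [2.79, 2.79, 3.14, 3.14, 3.14, 3.14].

### API

Orientations are given as a unit quaternion [w, x, y, z].
In Python, from rig import manip gives the robot as it stands. The module is installed in compiled form; this text tells all that it offers.
- The arm moves only by the tool servo_tool, never from a script. Its argument "deltas" is a list of rows, each a list of 7 numbers: the shift along the tool's x, y, z in cm, then the turn, a rotation vector about the tool's x, y, z in rad, then the opening, from 0 (shut) to 1 (fully open). A call has exactly 5 rows; each row shifts and turns the commanded pose from where the row before left it, along the tool's axes as they then stand; what a row does not reach is not made up. A row lasts 1/12 s, in which the tool goes at most 41.7 mm and 7.16 degrees, less where a joint would pass 70% of its speed; a pose out of reach is approached as far as the arm can. A call is refused whole if a number of a shift passes 4.17 or a number of a turn 0.125, either way. A call with a gripper value outside its range is refused whole. The fingers move at their own pace and stop on an object; "grip_force" is the grip in N (left out, the last holds). Time passes only in rows, so rows that do not move let the fingers close, or fill a call up. It gives the time, the measured TCP pose, the force and the opening at its end, in the units of the state.
- manip.get_obs(): the state, without advancing time (a new reading comes with each control period).
- manip.capture(name): name is "scene" or "top" or "wrist"; returns the picture (384x512x3 uint8, red, green, blue); there is no depth.
- manip.camera_model(name): a dict with "fx", "fy", "cx", "cy" (pixels), "rvec" (rotation vector, rad) and "tvec" (3), from world to camera coordinates, as OpenCV has them. Camera axes: x right, y down, z forward; pixel columns grow to the right and rows downward; lengths in m; the calibration is good to about 2 mm. A picture is of the moment at which its call begins: read the wrist's pose just before it. camera_model takes no time and is no camera call; for the wrist camera it gives the pose at the moment of the call.
- manip.close_job(): hands the job in, once; it reports no verdict.
The state is a dict: "time": time; "joint_positions": joint angles; "dq": joint speeds; "joint_torque": joint torques, N m; "eef_pos": TCP position; "orientation": TCP orientation; "force": force on the tool from outside, world axes, zero at the start; "torque": the same for the moment, N m; "grip_width": opening from 0.0 (shut) to 1.0 (fully open).
Only numpy, scipy, OpenCV 4.12 (cv2) and the standard library are available. Lean on these libraries where they do the work, as an engineer would, in place of code of your own. Each camera call takes 0.05 s, during which the arm holds its last target.

## Working session

There is one attempt and no reset: what is moved stays moved. The work goes in short steps, Python scripts to look and compute and a tool call to move; the robot and the scene stay as the last step left them, time stands still between calls to the robot, and variables do not carry over. Pictures are saved under pics/ and viewed, and the job is handed in when it is done.

Besides the shell and the picture viewer there is one more tool, called after "Call:" by a JSON object that holds its "method" and its "body". servo_tool: Moves the arm, as the interface text tells. Its arguments: {"type":"object","properties":{"deltas":{"type":"array"},"grip_force":{"type":"number"}},"required":["deltas"]}

```bash
mkdir -p pics
python3 - <<'E'
from rig import manip
import cv2
for n in("scene","top"):
    im=manip.capture(n); cv2.imwrite(f"pics/{n}0.png",im[:,:,::-1])
    print(n,manip.camera_model(n))
o=manip.get_obs();print(o,manip.pinch_z)
E
```

```text
scene {'fx': 393.42046680961687, 'fy': 393.42046680961687, 'cx': 253.62164872641415, 'cy': 188.38139904148778, 'rvec': array([ 2.02127999, -0.82474426,  0.47365534]), 'tvec': array([-0.37866294,  0.37037889,  0.79377837])}
top {'fx': 434.85889330858026, 'fy': 434.85889330858026, 'cx': 249.3244235952031, 'cy': 195.81719837852523, 'rvec': array([ 2.13786549, -2.15285857,  0.13571537]), 'tvec': array([0.08407265, 0.59950811, 1.2576446 ])}
{'time': 0.1, 'joint_positions': array([ 1.59662033e+00,  3.85478324e-01,  6.77175921e-03, -4.39174379e-04,
       -1.19405449e+00, -2.58609405e-01]), 'dq': array([ 0.00080167, -0.00212915,  0.00208615,  0.00012573, -0.00104549,
       -0.00027359]), 'joint_torque': array([-2.66119259e-04, -3.91687703e+01,  1.87936145e+01,  4.23187897e+00,
        1.34617285e-02, -7.93321351e-05]), 'eef_pos': array([0.14403367, 0.60761019, 0.22157284]), 'orientation': array([-7.52491200e-04, -6.20142297e-01,  7.84488702e-01, -6.63665487e-04]), 'force': array([-0.52569629, -0.55450797, -0.07457104]), 'torque': array([-0.01221472,  0.00327952, -0.00281724]), 'grip_width': 0.999572631430524} 0.0187
```

View pics/scene0.png

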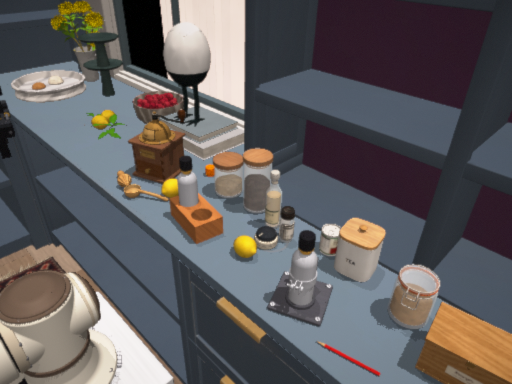

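View pics/top0.png

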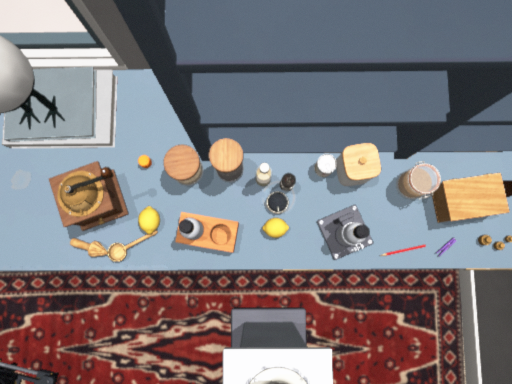

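Run:
```python
import cv2,numpy as np
a=cv2.imread("pics/scene0.png")[215:335,250:350];b=cv2.imread("pics/top0.png")[195:265,310:410]
cv2.imwrite("pics/c1.png",np.hstack([cv2.resize(a,(400,480),interpolation=2),cv2.resize(b,(400,280),interpolation=2) if 0 else np.vstack([cv2.resize(b,(400,280),interpolation=2),np.zeros((200,400,3),np.uint8)])]))
```

```text
(no output)
```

View pics/c1.png

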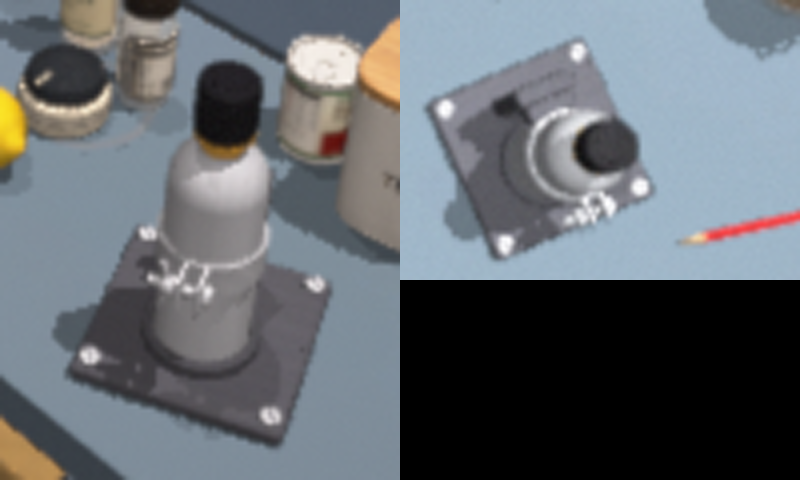

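```bash
cat > h.py <<'E'
import numpy as np,cv2
from rig import manip
def ray(n,u,v,m=None):
    m=m or manip.camera_model(n);R=cv2.Rodrigues(m["rvec"])[0]
    d=R.T@np.array([(u-m["cx"])/m["fx"],(v-m["cy"])/m["fy"],1]);return -R.T@m["tvec"],d
def atz(n,u,v,z,m=None):
    c,d=ray(n,u,v,m);return c+d*(z-c[2])/d[2]
def proj(n,P,m=None):
    m=m or manip.camera_model(n)
    K=np.array([[m["fx"],0,m["cx"]],[0,m["fy"],m["cy"]],[0,0,1]])
    return cv2.projectPoints(np.array(P,float).reshape(-1,3),m["rvec"],m["tvec"],K,None)[0].reshape(-1,2)
E
python3 - <<'E'
from h import *
np.set_printoptions(precision=4,suppress=True)
print(ray("top",0,0)[0],ray("scene",0,0)[0])
print("captop top",atz("top",362,231.2,.210),"scene",atz("scene",307.25,234.5,.210))
# stand plate corners via top z=.012
for u,v in((427,105),(580,38),(655,188),(498,260)): print(atz("top",310+(u-400)/4,195+v/4,.012))
for nm,u,v,z in(("sparecap",184,226,.21),("jar",288,180,.105),("tonic",264,167,.19),("lemon",276,228,.03),("tea",361,160,.12),("can",327,161,.06),("block",207,234,.06)):print(nm,atz("top",u,v,z))
E
```

```text
[0.4225 0.0665 1.3286] [-0.0712 -0.5869  0.7491]
captop top [ 0.4831 -0.2098  0.21  ] scene [ 0.4804 -0.2122  0.21  ]
[ 0.5249 -0.1234  0.012 ]
[ 0.575  -0.2409  0.012 ]
[ 0.4613 -0.2926  0.012 ]
[ 0.4085 -0.1732  0.012 ]
sparecap [0.4996 0.2469 0.21  ]
jar [ 0.636  -0.0314  0.105 ]
tonic [0.6569 0.0387 0.19  ]
lemon [0.5042 0.001  0.03  ]
tea [ 0.6891 -0.2376  0.12  ]
can [ 0.7002 -0.1518  0.06  ]
block [0.4862 0.2037 0.06  ]
```

Call:
{"method": "servo_tool", "body": {"deltas": [[0, 0, -3, 0, 0, 0, 1], [0, 0, -4, 0, 0, 0, 1], [0, 0, -4, 0, 0, 0, 1], [0, -2, -1, 0, 0, 0.03, 1], [0.4, -3.9, 0, 0, 0, 0.065, 1]]}}

```text
time: 0.52
eef_pos: [0.1987, 0.5922, 0.3468]
orientation: [0.003, -0.584, 0.812, 0.003]
force: [1.8, 0.4, -0.1]
grip_width: 0.998
```

Call:
{"method": "servo_tool", "body": {"deltas": [[0.4, -3.9, 0, 0, 0, 0.065, 1], [0.4, -3.9, 0, 0, 0, 0.065, 1], [0.4, -3.9, 0, 0, 0, 0.065, 1], [0.4, -3.9, 0, 0, 0, 0.065, 1], [0.4, -3.9, 0, 0, 0, 0.065, 1]]}}

```text
time: 0.93
eef_pos: [0.3669, 0.4846, 0.3417]
orientation: [-0.001, -0.442, 0.897, -0.0]
force: [0.2, -0.5, 0.5]
grip_width: 1.001
```

Call:
{"method": "servo_tool", "body": {"deltas": [[0.4, -3.9, 0, 0, 0, 0.065, 1], [0.4, -3.9, 0, 0, 0, 0.065, 1], [0.4, -3.9, 0, 0, 0, 0.065, 1], [0.4, -3.9, 0, 0, 0, 0.065, 1], [0.4, -3.9, 0, 0, 0, 0.065, 1]]}}

```text
time: 1.35
eef_pos: [0.4902, 0.3331, 0.3417]
orientation: [-0.001, -0.291, 0.957, -0.0]
force: [-0.1, 0.7, -0.6]
grip_width: 1.0
```

Call:
{"method": "servo_tool", "body": {"deltas": [[0.4, -3.8, 0, 0, 0, 0.065, 1], [0.4, -3.8, 0, 0, 0, 0.065, 1], [0.4, -3.8, 0, 0, 0, 0.065, 1], [0.4, -3.8, 0, 0, 0, 0.065, 1], [0.4, -3.8, 0, 0, 0, 0.065, 1]]}}

```text
time: 1.77
eef_pos: [0.5562, 0.1548, 0.3418]
orientation: [-0.001, -0.132, 0.991, -0.0]
force: [0.1, -0.5, 1.0]
grip_width: 1.003
```

Call:
{"method": "servo_tool", "body": {"deltas": [[0.6, -3.6, 0, 0, 0, 0.065, 1], [0.6, -3.6, 0, 0, 0, 0.065, 1], [0.6, -3.6, 0, 0, 0, 0.065, 1], [0.6, -3.6, 0, 0, 0, 0.065, 1], [0.6, -3.6, 0, 0, 0, 0.065, 1]]}}

```text
time: 2.18
eef_pos: [0.5506, -0.0268, 0.3418]
orientation: [-0.001, 0.03, 1.0, -0.0]
force: [0.5, -0.0, 0.5]
grip_width: 1.003
```

Call:
{"method": "servo_tool", "body": {"deltas": [[0.6, -3.5, 0, 0, 0, 0.065, 1], [0.6, -3.5, 0, 0, 0, 0.065, 1], [0.6, -3.4, 0, 0, 0, 0.065, 1], [0.6, -3.4, 0, 0, 0, 0.065, 1], [0, 0, 0, 0, 0, 0, 1]]}}

```text
time: 2.6
eef_pos: [0.5037, -0.1613, 0.3425]
orientation: [-0.001, 0.162, 0.987, -0.0]
force: [-0.1, 1.6, 0.1]
grip_width: 0.998
```

Run:
```python
from h import *
o=manip.get_obs();print(o["eef_pos"],o["orientation"],o["joint_positions"],o["torque"])
m=manip.camera_model("wrist");im=manip.capture("wrist");cv2.imwrite("pics/w0.png",im[:,:,::-1]);print(m)
print(ray("wrist",0,0,m)[0], atz("wrist",256,192,.21,m))
print(proj("wrist",[[.482,-.211,.21],[.482,-.211,.193]],m))
```

```text
[ 0.50372405 -0.16130643  0.34253214] [-7.05776338e-04  1.61551137e-01  9.86863990e-01 -4.45121662e-04] [-2.59139188e-03  1.57454585e-01 -8.36549252e-03  6.63424163e-04
 -1.40651143e+00 -3.22042196e-01] [ 0.16758826 -0.1390424   0.00776831]
{'fx': 313.67855658282394, 'fy': 313.67855658282394, 'cx': 258.5126620199561, 'cy': 187.19410250084087, 'rvec': array([-0.49826867, -3.03834677, -0.37893515]), 'tvec': array([ 0.52785595, -0.06593972,  0.50453447])}
[ 0.48137173 -0.22546807  0.50495583] [ 0.50891414 -0.15082477  0.21      ]
[[262.67872763 123.30640714]
 [262.44349209 122.46809   ]]
```

View pics/w0.png

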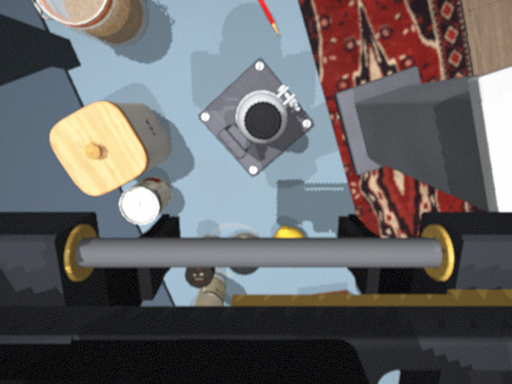

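Run:
```python
from h import *
im=cv2.imread("pics/w0.png")[70:180,200:330];cv2.imwrite("pics/w0c.png",cv2.resize(im,None,fx=6,fy=5.4545 if 0 else 6,interpolation=2)[:600])
```

```text
(no output)
```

View pics/w0c.png

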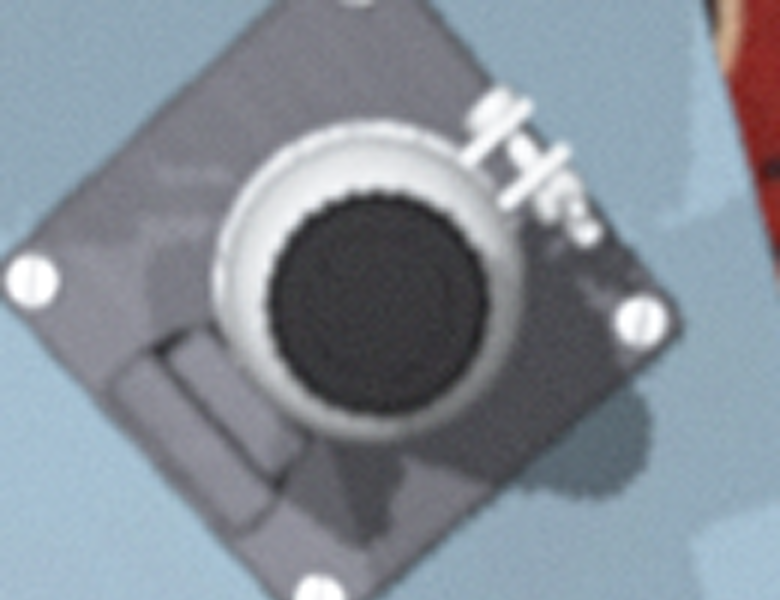

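Run:
```python
from h import *
from scipy.spatial.transform import Rotation as Rn
o=manip.get_obs();m=manip.camera_model("wrist")
P=atz("wrist",263,120.5,.21,m);print(P)
q=o["orientation"];R=Rn.from_quat(np.r_[q[1:],q[0]]).as_matrix()
print(R.T@(np.r_[P[:2],.178]-o["eef_pos"])*100)
for u,v in((33,280),(640,320),(320,598),(357,-25)):print(atz("wrist",200+u/6,70+v/6,.013,m))
```

```text
[ 0.48230675 -0.21162972  0.21      ]
[ 0.4853987  -5.63824946 16.44320153]
[ 0.56382506 -0.23667115  0.013     ]
[ 0.41979077 -0.17805952  0.013     ]
[ 0.52082923 -0.1353443   0.013     ]
[ 0.46236924 -0.27984782  0.013     ]
```

Call:
{"method": "servo_tool", "body": {"deltas": [[0.24, -2.82, 0, 0, 0, 0, 1], [0.25, -2.82, 0, 0, 0, 0, 1], [0, 0, 3, 0, 0, 0, 1], [0, 0, 4, 0, 0, 0, 1], [0, 0, 2, 0, 0, 0, 1]]}}

```text
time: 3.07
eef_pos: [0.4821, -0.2083, 0.2483]
orientation: [-0.003, 0.158, 0.987, 0.001]
force: [-0.9, 0.3, -1.2]
grip_width: 1.002
```

Call:
{"method": "servo_tool", "body": {"deltas": [[0, 0, 0, 0, 0, 0, 1], [0, 0, 0, 0, 0, 0, 1], [0, 0, 0, 0, 0, 0, 1], [0, 0, 0, 0, 0, 0, 1], [0, 0, 0, 0, 0, 0, 1]]}}

```text
time: 3.48
eef_pos: [0.4851, -0.2094, 0.2544]
orientation: [0.002, 0.158, 0.988, -0.0]
force: [1.0, -0.1, -0.2]
grip_width: 1.0
```

Run:
```python
from h import *
from scipy.spatial.transform import Rotation as Rn
o=manip.get_obs();m=manip.camera_model("wrist")
q=o["orientation"];R=Rn.from_quat(np.r_[q[1:],q[0]]).as_matrix()
print(o["eef_pos"],o["joint_positions"],o["force"],o["torque"]);print(R.T@(np.r_[.4823,-.2116,.178]-o["eef_pos"])*100)
im=manip.capture("wrist");cv2.imwrite("pics/w1.png",im[:,:,::-1])
print(proj("wrist",[[.4823,-.2116,.21]],m))
```

```text
[ 0.48513898 -0.20941023  0.25438874] [-1.00054206e-01  1.95608189e-01 -1.77962392e-01  3.63906850e-04
 -1.19362142e+00 -2.16451855e-01] [ 0.99551237 -0.13162424 -0.21317054] [ 0.07051021 -0.05636265  0.01330834]
[ 0.22912476 -0.29982074  7.63796782]
[[260.53442265 204.75321114]]
```

View pics/w1.png

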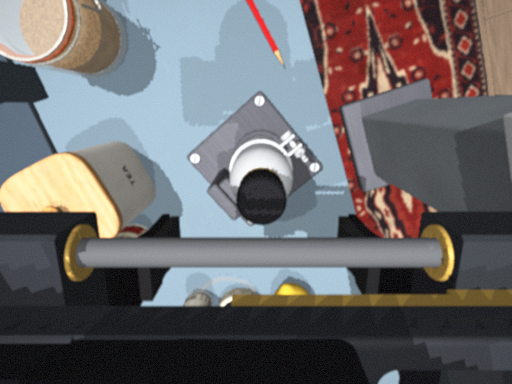

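Run:
```python
from h import *
im=cv2.imread("pics/w1.png")[120:240,200:330].copy()
im=cv2.resize(im,None,fx=5,fy=5,interpolation=2);m=manip.camera_model("wrist")
for z,c in((.21,(0,0,255)),(.176,(0,255,0))):
  t=np.linspace(0,6.28,60);p=proj("wrist",np.c_[.4823+.018*np.cos(t),-.2116+.018*np.sin(t),0*t+z],m)
  cv2.polylines(im,[np.int32((p-[200,120])*5)],True,c,1)
cv2.imwrite("pics/w1c.png",im)
```

```text
(no output)
```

View pics/w1c.png

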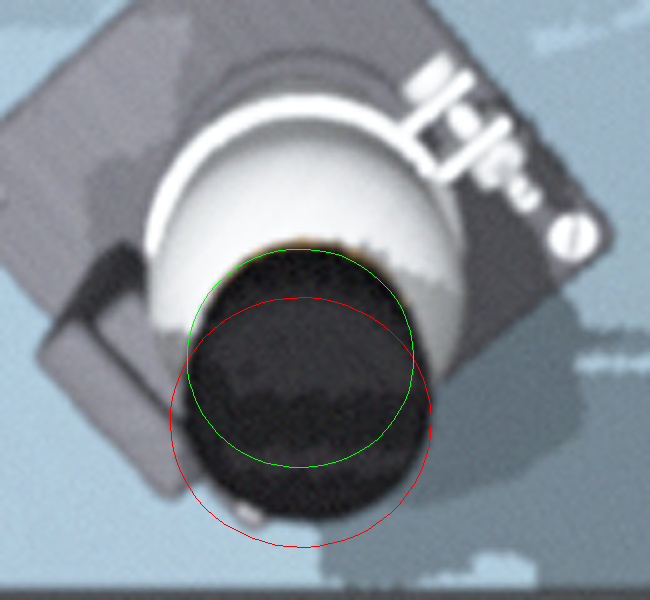

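Run:
```python
from h import *
from scipy.optimize import least_squares as ls
m1=manip.camera_model("wrist")
m0={'fx': 313.67855658282394, 'fy': 313.67855658282394, 'cx': 258.5126620199561, 'cy': 187.19410250084087, 'rvec': np.array([-0.49826867, -3.03834677, -0.37893515]), 'tvec': np.array([ 0.52785595, -0.06593972,  0.50453447])}
ob=[("w",m0,263,120.5),("w",m1,261.8,199.6),("top",manip.camera_model("top"),362,231.2),("scene",manip.camera_model("scene"),307.25,234.5)]
def f(P,o=ob): return np.r_[tuple(proj("",P,m)[0]-[u,v] for _,m,u,v in o)]
for o in(ob,ob[:2],ob[:1]+ob[2:]):
    s=ls(f,[.48,-.21,.21],args=(o,));print(s.x,s.fun.round(1))
for z in(.205,.207,.21):print(z,[atz("w",u,v,z,m)[:2].round(4) for _,m,u,v in ob])
# plate holes from w1
for u,v in((573,237),):print(atz("w",200+u/5,120+v/5,.013,m1))
```

```text
[ 0.48070712 -0.21340026  0.20675948] [ 0.1 -0.3 -0.3  1.   1.1  1.   0.4  1.4]
[ 0.48072247 -0.21294856  0.20288875] [ 0.2  0.  -0.2 -0. ]
[ 0.48115856 -0.2127501   0.20893593] [-0.1  0.6  1.1  0.8  0.4  0.4]
0.205 [array([ 0.4809, -0.2131]), array([ 0.4804, -0.2135]), array([ 0.4834, -0.2111]), array([ 0.4856, -0.2087])]
0.207 [array([ 0.4809, -0.2132]), array([ 0.4803, -0.2141]), array([ 0.4833, -0.2106]), array([ 0.4835, -0.2101])]
0.21 [array([ 0.4809, -0.2133]), array([ 0.48  , -0.2149]), array([ 0.4831, -0.2098]), array([ 0.4804, -0.2122])]
[ 0.41785928 -0.17905794  0.013     ]
```

```bash
cat > st.py <<'E'
from h import *
import sys
from scipy.spatial.transform import Rotation as Rn
o=manip.get_obs();q=o["orientation"];R=Rn.from_quat(np.r_[q[1:],q[0]]).as_matrix()
np.set_printoptions(precision=4,suppress=True)
print(o["time"],o["eef_pos"],"q",o["joint_positions"],"F",o["force"],"T",o["torque"],"w",o["grip_width"]*87)
print("toolF",R.T@o["force"],"tilt",R[:,2],"yaw",np.arctan2(R[1,0],R[0,0]))
if len(sys.argv)>3: print("delta cm",R.T@(np.array([float(a) for a in sys.argv[1:4]])-o["eef_pos"])*100)
E
python3 st.py .481 -.213 .178
```

```text
3.5333 [ 0.4849 -0.2094  0.2541] q [-0.1001  0.1957 -0.1786  0.0002 -1.1935 -0.2164] F [ 0.7803  0.1992 -0.0015] T [ 0.1181 -0.0721 -0.012 ] w 86.82499802930775
toolF [-0.6795  0.4322  0.0037] tilt [ 0.003  -0.0005 -1.    ] yaw 2.8250844647590654
delta cm [ 0.2778 -0.468   7.6058]
```

Call:
{"method": "servo_tool", "body": {"deltas": [[0.28, -0.47, 1, 0, 0, 0, 1], [0, 0, 2, 0, 0, 0, 1], [0, 0, 2, 0, 0, 0, 1], [0, 0, 1.6, 0, 0, 0, 1], [0, 0, 1.0, 0, 0, 0, 1]]}}

```text
time: 3.95
eef_pos: [0.4785, -0.2129, 0.1744]
orientation: [-0.002, 0.158, 0.987, 0.0]
force: [-0.1, -0.1, 0.6]
grip_width: 1.0
```

Call:
{"method": "servo_tool", "body": {"deltas": [[0, 0, 0, 0, 0, 0, 0.7], [0, 0, 0, 0, 0, 0, 0.6], [0, 0, 0, 0, 0, 0, 0.55], [0, 0, 0, 0, 0, 0, 0.55], [0, 0, 0, 0, 0, 0, 0.55]]}}

```text
time: 4.37
eef_pos: [0.4805, -0.2132, 0.1776]
orientation: [0.001, 0.158, 0.987, -0.0]
force: [-0.4, -0.6, 0.1]
grip_width: 0.704
```

```bash
python3 st.py .481 -.213 .178;python3 - <<'E'
from h import *
cv2.imwrite("pics/w2.png",manip.capture("wrist")[:,:,::-1]);cv2.imwrite("pics/s2.png",cv2.resize(manip.capture("scene")[190:320,230:370,::-1],None,fx=4,fy=4,interpolation=2))
E
```

```text
4.3667 [ 0.4805 -0.2132  0.1776] q [-0.1086  0.2546 -0.3033  0.0002 -1.0107 -0.2084] F [-0.412  -0.5888  0.1344] T [ 0.1068 -0.0856 -0.01  ] w 61.205658449560865
toolF [ 0.2077 -0.6878 -0.1351] tilt [ 0.0022 -0.0004 -1.    ] yaw 2.8246964286751957
delta cm [-0.0385  0.0292 -0.043 ]
```

View pics/w2.png

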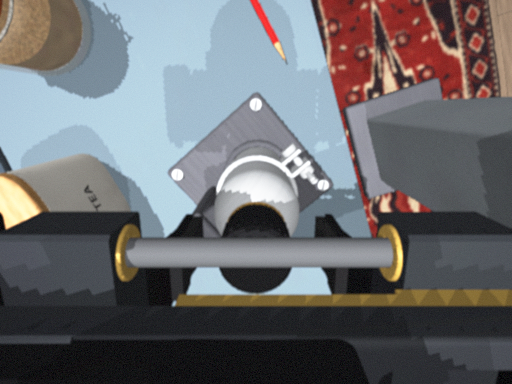

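View pics/s2.png

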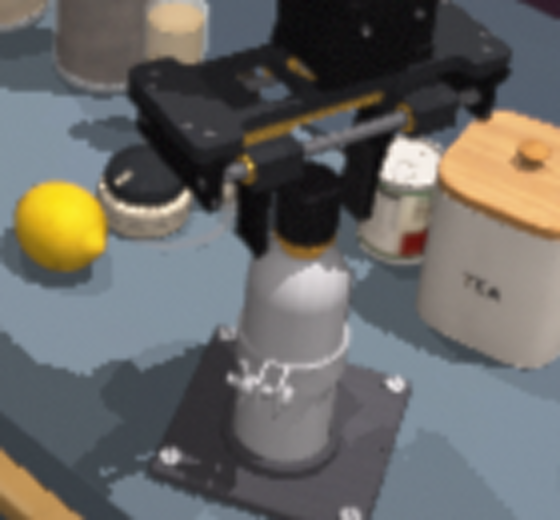

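Call:
{"method": "servo_tool", "body": {"deltas": [[0, 0, 0, 0, 0, 0, 0.4], [0, 0, 0, 0, 0, 0, 0.35], [0, 0, 0, 0, 0, 0, 0.3], [0, 0, 0, 0, 0, 0, 0.3], [0, 0, 0, 0, 0, 0, 0.3]], "grip_force": 8}}

```text
time: 4.88
eef_pos: [0.4805, -0.2132, 0.1768]
orientation: [0.001, 0.158, 0.987, -0.0]
force: [1.9, 0.4, 0.7]
grip_width: 0.417
```

Call:
{"method": "servo_tool", "body": {"deltas": [[0, 0, 0, 0, 0, 0, 0.3], [0, 0, 0, 0, 0, 0, 0.3], [0, 0, 0, 0, 0, 0, 0.3], [0, 0, 0, 0, 0, 0, 0.3], [0, 0, 0, 0, 0, 0, 0.3]]}}

```text
time: 5.3
eef_pos: [0.4804, -0.2132, 0.1768]
orientation: [0.001, 0.158, 0.987, -0.0]
force: [3.5, -1.8, 0.4]
grip_width: 0.413
```

```bash
python3 st.py .481 -.213 .178
```

```text
5.3 [ 0.4804 -0.2132  0.1768] q [-0.1085  0.2556 -0.304   0.0002 -1.0099 -0.2085] F [ 3.5048 -1.7689  0.379 ] T [-0.0693 -0.8169  0.0154] w 35.94136814799119
toolF [-3.882  -0.5885 -0.3741] tilt [ 0.0012 -0.0003 -1.    ] yaw 2.8246807369820788
delta cm [-0.0489  0.0322 -0.1194]
```

Call:
{"method": "servo_tool", "body": {"deltas": [[-0.04, 0, 0, 0, 0, 0, 0.3], [0, 0, 0, 0, 0, 0, 0.3], [0, 0, 0, 0, 0, 0, 0.3], [0, 0, 0, 0, 0, 0, 0.3], [0, 0, 0, 0, 0, 0, 0.3]], "grip_force": 22}}

```text
time: 5.72
eef_pos: [0.4804, -0.2132, 0.1767]
orientation: [0.0, 0.158, 0.987, 0.0]
force: [0.6, 1.5, 1.3]
grip_width: 0.411
```

```bash
python3 st.py .481 -.213 .178
```

```text
5.7167 [ 0.4804 -0.2132  0.1767] q [-0.1087  0.2562 -0.3034  0.     -1.0109 -0.2083] F [0.63   1.4703 1.2589] T [ 0.0921 -0.6783  0.0175] w 35.7304674191111
toolF [-0.1409  1.5935 -1.2588] tilt [ 0.0004 -0.0001 -1.    ] yaw 2.824665865373833
delta cm [-0.0496  0.0337 -0.129 ]
```

Call:
{"method": "servo_tool", "body": {"deltas": [[0, 0, 0, 0, 0, -0.04, 0.3], [0, 0, 0, 0, 0, -0.04, 0.3], [0, 0, 0, 0, 0, -0.04, 0.3], [0, 0, 0, 0, 0, -0.04, 0.3], [0, 0, 0, 0, 0, 0, 0.3]]}}

```text
time: 6.13
eef_pos: [0.4805, -0.2135, 0.1767]
orientation: [0.0, 0.078, 0.997, -0.0]
force: [2.7, -1.3, 0.4]
grip_width: 0.408
```

```bash
python3 st.py .481 -.213 .178
```

```text
6.1333 [ 0.4805 -0.2135  0.1767] q [-0.109   0.2563 -0.3034  0.0007 -1.0104 -0.0477] F [ 2.6921 -1.286   0.3949] T [-0.331  -0.7554 -0.0307] w 35.52525255189984
toolF [-2.8598 -0.8513 -0.3926] tilt [ 0.0006 -0.0006 -1.    ] yaw 2.98522244883203
delta cm [-0.0412  0.0588 -0.1281]
```

Call:
{"method": "servo_tool", "body": {"deltas": [[0, 0, 0, 0, 0, -0.06, 0.3], [0, 0, 0, 0, 0, -0.06, 0.3], [0, 0, 0, 0, 0, -0.06, 0.3], [0, 0, 0, 0, 0, -0.06, 0.3], [0, 0, 0, 0, 0, 0, 0.3]]}}

```text
time: 6.55
eef_pos: [0.4807, -0.2134, 0.1767]
orientation: [0.0, -0.042, 0.999, -0.0]
force: [2.5, -1.6, 1.1]
grip_width: 0.413
```

```bash
python3 st.py .481 -.213 .178
python3 - <<'E'
from h import *
cv2.imwrite("pics/w3.png",manip.capture("wrist")[:,:,::-1])
E
```

```text
6.55 [ 0.4807 -0.2134  0.1767] q [-0.1089  0.2564 -0.3032  0.0005 -1.0101  0.1917] F [ 2.5303 -1.6264  1.1441] T [-0.383  -0.9386 -0.0232] w 35.94240481151293
toolF [-2.3877 -1.8314 -1.1407] tilt [ 0.001  -0.0005 -1.    ] yaw -3.0585310745099212
delta cm [-0.0299  0.0406 -0.1277]
```

View pics/w3.png

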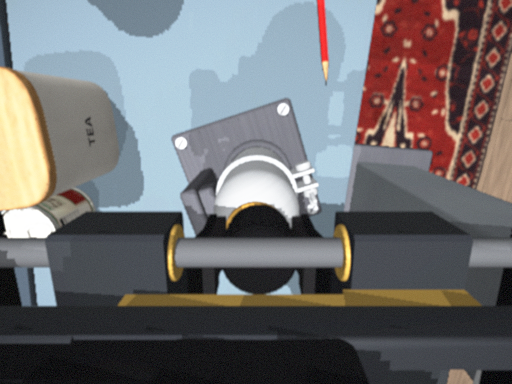

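Call:
{"method": "servo_tool", "body": {"deltas": [[0, 0, 0, 0, 0, -0.1, 0.3], [0, 0, 0, 0, 0, -0.1, 0.3], [0, 0, 0, 0, 0, -0.1, 0.3], [0, 0, 0, 0, 0, -0.1, 0.3], [0, 0, 0, 0, 0, -0.1, 0.3]]}}

```text
time: 7.02
eef_pos: [0.4819, -0.2131, 0.1767]
orientation: [0.002, -0.288, 0.958, -0.0]
force: [5.1, -0.7, -0.2]
grip_width: 0.408
```

```bash
python3 st.py .481 -.213 .178
```

```text
7.0167 [ 0.4819 -0.2131  0.1767] q [-0.1086  0.2567 -0.3022 -0.0009 -1.0081  0.6926] F [ 5.0544 -0.7442 -0.1809] T [-0.08   -1.547  -0.4732] w 35.52349400937096
toolF [-3.8075 -3.4053  0.2003] tilt [ 0.0039  0.0003 -1.    ] yaw -2.558116461828281
delta cm [ 0.0699  0.0567 -0.1258]
```

Call:
{"method": "servo_tool", "body": {"deltas": [[0, 0, 0, 0, 0, -0.1, 0.3], [0, 0, 0, 0, 0, -0.1, 0.3], [0, 0, 0, 0, 0, -0.1, 0.3], [0, 0, 0, 0, 0, -0.1, 0.3], [0, 0, 0, 0, 0, -0.1, 0.3]]}}

```text
time: 7.43
eef_pos: [0.4806, -0.2126, 0.1763]
orientation: [0.001, -0.516, 0.857, 0.0]
force: [0.6, 1.8, 1.8]
grip_width: 0.409
```

```bash
python3 st.py .481 -.213 .178
```

```text
7.4333 [ 0.4806 -0.2126  0.1763] q [-0.1084  0.2565 -0.3034 -0.0016 -1.0103  1.1925] F [0.5777 1.7949 1.7641] T [ 0.5604 -0.2037 -0.5966] w 35.61483735781648
toolF [-1.8589  0.3303 -1.7615] tilt [ 0.0007  0.0013 -1.    ] yaw -2.0582751597901607
delta cm [ 0.0119 -0.0563 -0.1693]
```

Call:
{"method": "servo_tool", "body": {"deltas": [[0, 0, 0, 0, 0, -0.1, 0.3], [0, 0, 0, 0, 0, -0.1, 0.3], [0, 0, 0, 0, 0, -0.1, 0.3], [0, 0, 0, 0, 0, -0.1, 0.3], [0, 0, 0, 0, 0, -0.0, 0.3]]}}

```text
time: 7.85
eef_pos: [0.4787, -0.2131, 0.1759]
orientation: [-0.001, -0.675, 0.738, 0.002]
force: [0.2, -1.0, 1.6]
grip_width: 0.413
```

```bash
python3 st.py .481 -.213 .178
```

```text
7.85 [ 0.4787 -0.2131  0.1759] q [-0.1092  0.2563 -0.3052 -0.0005 -1.0129  1.5902] F [ 0.1981 -1.0164  1.6466] T [-0.4904  0.2082 -0.4301] w 35.89679709756955
toolF [ 0.9936 -0.2828 -1.6481] tilt [-0.0036  0.0009 -1.    ] yaw -1.6609012485105943
delta cm [-0.0298 -0.2267 -0.21  ]
```

Call:
{"method": "servo_tool", "body": {"deltas": [[0, 0, 0, 0, 0, 0.06, 0.3], [0, 0, 0, 0, 0, 0.06, 0.3], [0, 0, 0, 0, 0, 0.06, 0.3], [0, 0, 0, 0, 0, 0.06, 0.3], [0, 0, 0, 0, 0, 0, 0.3]]}}

```text
time: 8.27
eef_pos: [0.4786, -0.2123, 0.1759]
orientation: [-0.001, -0.58, 0.814, 0.002]
force: [-0.2, 2.3, 0.7]
grip_width: 0.412
```

```bash
python3 st.py .481 -.213 .178
```

```text
8.2667 [ 0.4786 -0.2123  0.1759] q [-0.1082  0.256  -0.3053 -0.0016 -1.0136  1.3476] F [-0.2205  2.2928  0.6699] T [0.6989 0.3975 0.0632] w 35.80297224773686
toolF [-2.0957  0.9593 -0.6648] tilt [-0.0039  0.0018 -1.    ] yaw -1.903136145017586
delta cm [-0.0134 -0.2475 -0.2138]
```

Call:
{"method": "servo_tool", "body": {"deltas": [[0, 0, 0, 0, 0, 0.06, 0.3], [0, 0, 0, 0, 0, 0.06, 0.3], [0, 0, 0, 0, 0, 0.06, 0.3], [0, 0, 0, 0, 0, 0.06, 0.3], [0, 0, 0, 0, 0, 0, 0.3]]}}

```text
time: 8.68
eef_pos: [0.4789, -0.2125, 0.1762]
orientation: [-0.001, -0.48, 0.877, 0.001]
force: [-1.6, 3.3, 1.9]
grip_width: 0.412
```

```bash
python3 st.py .481 -.213 .178
```

```text
8.6833 [ 0.4789 -0.2125  0.1762] q [-0.1082  0.2558 -0.3048 -0.0012 -1.0135  1.1101] F [-1.5711  3.3093  1.9144] T [ 0.9094  0.6847 -0.0038] w 35.83540710404662
toolF [-1.9385  3.1144 -1.9047] tilt [-0.0032  0.0014 -1.    ] yaw -2.1403794103392233
delta cm [-0.0674 -0.2066 -0.1799]
```

Call:
{"method": "servo_tool", "body": {"deltas": [[0, 0, 0, 0, 0, 0.06, 0.3], [0, 0, 0, 0, 0, 0.06, 0.3], [0, 0, 0, 0, 0, 0.06, 0.3], [0, 0, 0, 0, 0, 0.06, 0.3], [0, 0, 0, 0, 0, 0, 0.3]]}}

```text
time: 9.1
eef_pos: [0.4791, -0.2118, 0.1762]
orientation: [-0.001, -0.372, 0.928, 0.002]
force: [-3.1, 6.2, 3.2]
grip_width: 0.404
```

```bash
python3 st.py .481 -.213 .178
```

```text
9.1 [ 0.4791 -0.2118  0.1762] q [-0.1075  0.2556 -0.3046 -0.0026 -1.0135  0.871 ] F [-3.0957  6.188   3.2482] T [1.8353 0.6619 0.0937] w 35.183952804346625
toolF [-2.032   6.6258 -3.2241] tilt [-0.0028  0.0025 -1.    ] yaw -2.3795310509290983
delta cm [-0.0559 -0.2232 -0.1837]
```

Call:
{"method": "servo_tool", "body": {"deltas": [[0, 0, 0, 0, 0, 0, 0.5], [0, 0, 0, 0, 0, 0, 0.5], [0, 0, 0, 0, 0, 0, 0.5], [0, 0, 0, 0, 0, 0, 0.5], [0, 0, 0, 0, 0, 0, 0.5]]}}

```text
time: 9.52
eef_pos: [0.4803, -0.2133, 0.1763]
orientation: [-0.0, -0.372, 0.928, 0.0]
force: [1.2, -0.5, -0.1]
grip_width: 0.497
```

```bash
python3 st.py .4805 -.213 .178
```

```text
9.5167 [ 0.4803 -0.2133  0.1763] q [-0.109   0.2567 -0.3037  0.0001 -1.0106  0.8719] F [ 1.1652 -0.5372 -0.1274] T [ 0.0554  0.0096 -0.0146] w 43.24066439260311
toolF [-0.471  -1.1936  0.1272] tilt [-0.0002 -0.0001 -1.    ] yaw -2.37862666089481
delta cm [-0.0381  0.0084 -0.1653]
```

Call:
{"method": "servo_tool", "body": {"deltas": [[-0.03, 0, -0.15, 0, 0, 0, 0.5], [0, 0, 0, 0, 0, 0, 0.3], [0, 0, 0, 0, 0, 0, 0.3], [0, 0, 0, 0, 0, 0, 0.3], [0, 0, 0, 0, 0, 0, 0.3]], "grip_force": 20}}

```text
time: 9.93
eef_pos: [0.4806, -0.213, 0.1781]
orientation: [0.0, -0.372, 0.928, -0.0]
force: [-0.3, -0.4, 0.4]
grip_width: 0.407
```

Call:
{"method": "servo_tool", "body": {"deltas": [[0, 0, 0, 0, 0, 0.0, 0.3], [0, 0, 0, 0, 0, 0.08, 0.3], [0, 0, 0, 0, 0, 0.08, 0.3], [0, 0, 0, 0, 0, 0.08, 0.3], [0, 0, 0, 0, 0, 0, 0.3]]}}

```text
time: 10.35
eef_pos: [0.4807, -0.2128, 0.1781]
orientation: [0.0, -0.258, 0.966, 0.0]
force: [0.0, 0.6, 0.4]
grip_width: 0.412
```

```bash
python3 st.py .4805 -.213 .178
```

```text
10.35 [ 0.4807 -0.2128  0.1781] q [-0.108   0.2549 -0.3011 -0.0002 -1.0144  0.6299] F [0.0012 0.6453 0.3818] T [ 0.2316 -0.1093 -0.0013] w 35.81879194203295
toolF [-0.3228  0.5588 -0.3817] tilt [ 0.0004  0.0002 -1.    ] yaw -2.61986971666221
delta cm [ 0.0237 -0.0077  0.0136]
```

Call:
{"method": "servo_tool", "body": {"deltas": [[0, 0, 0, 0, 0, 0.1, 0.3], [0, 0, 0, 0, 0, 0.1, 0.3], [0, 0, 0, 0, 0, 0.1, 0.3], [0, 0, 0, 0, 0, 0.1, 0.3], [0, 0, 0, 0, 0, 0, 0.3]]}}

```text
time: 10.77
eef_pos: [0.481, -0.2126, 0.1781]
orientation: [0.001, -0.062, 0.998, 0.0]
force: [2.3, 2.1, 0.7]
grip_width: 0.412
```

```bash
python3 st.py .4805 -.213 .178
```

```text
10.7667 [ 0.481  -0.2126  0.1781] q [-0.1078  0.255  -0.3008 -0.0006 -1.014   0.2315] F [2.3034 2.0938 0.7325] T [ 0.5239 -0.3161  0.0123] w 35.80232845937528
toolF [-2.5444  1.7946 -0.7292] tilt [ 0.0011  0.0004 -1.    ] yaw -3.0182159573405194
delta cm [ 0.051  -0.0323  0.0141]
```

Call:
{"method": "servo_tool", "body": {"deltas": [[0, 0, 0, 0, 0, 0.1, 0.3], [0, 0, 0, 0, 0, 0.1, 0.3], [0, 0, 0, 0, 0, 0.1, 0.3], [0, 0, 0, 0, 0, 0.1, 0.3], [0, 0, 0, 0, 0, 0, 0.3]]}}

```text
time: 11.18
eef_pos: [0.4813, -0.2125, 0.1782]
orientation: [0.001, 0.137, 0.991, 0.0]
force: [2.1, 3.3, 0.2]
grip_width: 0.412
```

```bash
python3 st.py .4805 -.213 .178
```

```text
11.1833 [ 0.4813 -0.2125  0.1782] q [-0.1076  0.2551 -0.3006 -0.0009 -1.0134 -0.1666] F [2.1449 3.3211 0.218 ] T [ 0.8896 -0.7123  0.03  ] w 35.85708264015044
toolF [-1.1641  3.7786 -0.2123] tilt [ 0.0018  0.0005 -1.    ] yaw 2.8669353046975483
delta cm [ 0.0638 -0.0714  0.015 ]
```

Call:
{"method": "servo_tool", "body": {"deltas": [[0, 0.03, 0, 0, 0, 0.06, 0.3], [0, 0, 0, 0, 0, 0.06, 0.3], [0, 0, 0, 0, 0, 0.06, 0.3], [0, 0, 0, 0, 0, 0.06, 0.3], [0, 0, 0, 0, 0, 0, 0.3]]}}

```text
time: 11.6
eef_pos: [0.4815, -0.2123, 0.1782]
orientation: [0.001, 0.254, 0.967, 0.0]
force: [2.0, 2.6, -0.5]
grip_width: 0.411
```

```bash
python3 st.py .4805 -.213 .178
```

```text
11.6 [ 0.4815 -0.2123  0.1782] q [-0.1071  0.2551 -0.3006 -0.0005 -1.0132 -0.4053] F [ 2.0355  2.6046 -0.4791] T [ 0.9135 -0.8737  0.007 ] w 35.786159503758384
toolF [-0.4954  3.2676  0.4837] tilt [ 0.0019  0.0003 -1.    ] yaw 2.628868310120064
delta cm [ 0.0511 -0.1051  0.0158]
```

Call:
{"method": "servo_tool", "body": {"deltas": [[0, 0, 0, 0, 0, 0.04, 0.3], [0, 0, 0, 0, 0, 0.04, 0.3], [0, 0, 0, 0, 0, 0.04, 0.3], [0, 0, 0, 0, 0, 0.03, 0.3], [0, 0, 0, 0, 0, 0, 0.3]]}}

```text
time: 12.02
eef_pos: [0.4816, -0.2124, 0.1782]
orientation: [0.001, 0.325, 0.946, 0.0]
force: [3.8, 4.1, -1.5]
grip_width: 0.406
```

```bash
python3 st.py .4805 -.213 .178
```

```text
12.0167 [ 0.4816 -0.2124  0.1782] q [-0.1071  0.2551 -0.3005 -0.0006 -1.013  -0.5549] F [ 3.8448  4.1179 -1.5489] T [ 1.1557 -1.0773  0.0126] w 35.29552240042279
toolF [-0.497   5.6093  1.5582] tilt [ 0.0022  0.0003 -1.    ] yaw 2.479234236166018
delta cm [ 0.044  -0.1155  0.0172]
```

Call:
{"method": "servo_tool", "body": {"deltas": [[0, 0.05, 0, 0, 0, 0.04, 0.3], [0, 0.05, 0, 0, 0, 0.04, 0.3], [0, 0, 0, 0, 0, 0.04, 0.3], [0, 0, 0, 0, 0, 0.03, 0.3], [0, 0, 0, 0, 0, 0, 0.3]]}}

```text
time: 12.43
eef_pos: [0.4816, -0.212, 0.1781]
orientation: [0.0, 0.396, 0.918, 0.0]
force: [2.6, 1.2, 0.0]
grip_width: 0.409
```

```bash
python3 st.py .4805 -.213 .178
```

```text
12.4333 [ 0.4816 -0.212   0.1781] q [-0.106   0.2555 -0.3004  0.0003 -1.014  -0.7074] F [2.5523 1.2296 0.0222] T [ 0.575  -0.8314  0.0186] w 35.558151541475134
toolF [-0.8604  2.6993 -0.0205] tilt [ 0.0009 -0.0003 -1.    ] yaw 2.3282962891793546
delta cm [ 0.0067 -0.1473  0.0149]
```

Call:
{"method": "servo_tool", "body": {"deltas": [[0, 0, 0, 0, 0, 0.04, 0.3], [0, 0, 0, 0, 0, 0.04, 0.3], [0, 0, 0, 0, 0, 0.04, 0.3], [0, 0, 0, 0, 0, 0.03, 0.3], [0, 0, 0, 0, 0, 0, 0.3]]}}

```text
time: 12.85
eef_pos: [0.4826, -0.2122, 0.1783]
orientation: [0.002, 0.463, 0.886, 0.0]
force: [4.8, 0.2, -2.1]
grip_width: 0.413
```

```bash
python3 st.py .4805 -.213 .178
```

```text
12.85 [ 0.4826 -0.2122  0.1783] q [-0.106   0.2558 -0.2997  0.0004 -1.012  -0.8579] F [ 4.7593  0.1653 -2.0599] T [ 0.3508 -1.6992  0.0403] w 35.89372622092314
toolF [-2.5747  3.9983  2.0752] tilt [ 0.0032 -0.0007 -1.    ] yaw 2.17798865837705
delta cm [ 0.0526 -0.2246  0.0259]
```

Call:
{"method": "servo_tool", "body": {"deltas": [[0, 0, 0, 0, 0, 0.04, 0.3], [0, 0, 0, 0, 0, 0.04, 0.3], [0, 0, 0, 0, 0, 0.04, 0.3], [0, 0, 0, 0, 0, 0.03, 0.3], [0, 0, 0, 0, 0, 0, 0.3]]}}

```text
time: 13.27
eef_pos: [0.4833, -0.2124, 0.1784]
orientation: [0.002, 0.528, 0.849, 0.0]
force: [6.1, 0.2, -3.4]
grip_width: 0.408
```

```bash
python3 st.py .4805 -.213 .178
```

```text
13.2667 [ 0.4833 -0.2124  0.1784] q [-0.1059  0.2561 -0.2993  0.0013 -1.0109 -1.0068] F [ 6.0629  0.1534 -3.4365] T [ 0.0362 -2.0448  0.4212] w 35.50940926781254
toolF [-2.5358  5.4928  3.4627] tilt [ 0.0044 -0.0016 -1.    ] yaw 2.02954800680096
delta cm [ 0.0677 -0.2741  0.0383]
```

Call:
{"method": "servo_tool", "body": {"deltas": [[0, 0, 0, 0, 0, -0.05, 0.3], [0, 0, 0, 0, 0, -0.05, 0.3], [0, 0, 0, 0, 0, -0.05, 0.3], [0, 0, 0, 0, 0, 0, 0.3], [0, 0, 0, 0, 0, 0, 0.3]]}}

```text
time: 13.68
eef_pos: [0.4823, -0.2122, 0.1784]
orientation: [0.001, 0.464, 0.886, 0.0]
force: [5.3, 0.3, -1.2]
grip_width: 0.413
```

```bash
python3 st.py .4805 -.213 .178
```

```text
13.6833 [ 0.4823 -0.2122  0.1784] q [-0.1061  0.2556 -0.2998  0.0007 -1.0129 -0.86  ] F [ 5.3156  0.3425 -1.1993] T [ 0.1351 -1.6808  0.0626] w 35.92614170259219
toolF [-2.7396  4.5649  1.2117] tilt [ 0.0024 -0.0008 -1.    ] yaw 2.175890841650491
delta cm [ 0.0358 -0.1893  0.0373]
```

Call:
{"method": "servo_tool", "body": {"deltas": [[0, 0, 0, 0, 0, 0, 0.5], [0, 0, 0, 0, 0, 0, 0.5], [0, 0, 0, 0, 0, 0, 0.5], [0, 0, 0, 0, 0, 0, 0.5], [0, 0, 0, 0, 0, 0, 0.5]]}}

```text
time: 14.1
eef_pos: [0.4804, -0.212, 0.1778]
orientation: [-0.001, 0.465, 0.885, -0.0]
force: [-0.1, 0.4, -0.9]
grip_width: 0.497
```

```bash
python3 st.py .4805 -.213 .178
```

```text
14.1 [ 0.4804 -0.212   0.1778] q [-0.1063  0.2552 -0.3016  0.0001 -1.0156 -0.8609] F [-0.0775  0.3722 -0.8504] T [ 0.0893 -0.1673 -0.0035] w 43.25946860250796
toolF [0.3495 0.1486 0.8506] tilt [-0.0016  0.0001 -1.    ] yaw 2.1744508376608875
delta cm [-0.0886 -0.0526 -0.0168]
```

Call:
{"method": "servo_tool", "body": {"deltas": [[-0.1, 0.06, 0, 0, 0, 0, 0.5], [0, 0, 0, 0, 0, 0, 0.3], [0, 0, 0, 0, 0, 0, 0.3], [0, 0, 0, 0, 0, 0, 0.3], [0, 0, 0, 0, 0, 0, 0.3]], "grip_force": 20}}

```text
time: 14.52
eef_pos: [0.4822, -0.2124, 0.178]
orientation: [-0.0, 0.465, 0.885, -0.0]
force: [-0.7, -0.6, 0.7]
grip_width: 0.409
```

```bash
python3 st.py .4805 -.213 .178
```

```text
14.5167 [ 0.4822 -0.2124  0.178 ] q [-0.1067  0.2573 -0.2981  0.0001 -1.0156 -0.8602] F [-0.7128 -0.5754  0.744 ] T [-0.0141 -0.1152 -0.0085] w 35.56507889675654
toolF [-0.0688 -0.9137 -0.7438] tilt [-0.0003 -0.     -1.    ] yaw 2.174699510292176
delta cm [ 0.0459 -0.176   0.0023]
```

Call:
{"method": "servo_tool", "body": {"deltas": [[0, 0, 0, 0, 0, -0.04, 0.3], [0, 0, 0, 0, 0, -0.04, 0.3], [0, 0, 0, 0, 0, 0, 0.3], [0, 0, -0.1, 0, 0, 0, 0.3], [0, 0, -0.1, 0, 0, 0, 0.3]]}}

```text
time: 14.93
eef_pos: [0.4821, -0.2123, 0.18]
orientation: [-0.0, 0.43, 0.903, -0.0]
force: [-0.3, -0.2, -0.4]
grip_width: 0.41
```

```bash
python3 st.py .4805 -.213 .178
```

```text
14.9333 [ 0.4821 -0.2123  0.18  ] q [-0.1067  0.2554 -0.2953 -0.0002 -1.0205 -0.7811] F [-0.2893 -0.1876 -0.4454] T [ 0.1171 -0.1155  0.0085] w 35.65134204703821
toolF [ 0.0368 -0.3427  0.4455] tilt [-0.0005  0.0002 -1.    ] yaw 2.25368590963276
delta cm [ 0.0486 -0.1712  0.1956]
```

Call:
{"method": "servo_tool", "body": {"deltas": [[0, 0, -0.1, 0, 0, 0, 0.3], [0, 0, -0.1, 0, 0, 0, 0.3], [0, 0, 0, 0, 0, 0, 0.3], [0, 0, 0, 0, 0, 0, 0.3], [0, 0, 0, 0, 0, 0, 0.3]]}}

```text
time: 15.35
eef_pos: [0.4822, -0.2124, 0.182]
orientation: [-0.0, 0.429, 0.903, 0.0]
force: [-0.0, 0.3, -0.4]
grip_width: 0.411
```

```bash
python3 st.py .4805 -.213 .178
```

```text
15.35 [ 0.4822 -0.2124  0.182 ] q [-0.1067  0.2534 -0.2924 -0.     -1.0251 -0.7804] F [-0.026   0.2695 -0.4083] T [ 0.0576 -0.1254 -0.0176] w 35.741322831640375
toolF [0.2253 0.1501 0.4084] tilt [-0.0001  0.0001 -1.    ] yaw 2.2544850031975168
delta cm [ 0.0599 -0.1764  0.4013]
```

Call:
{"method": "servo_tool", "body": {"deltas": [[0, 0, -0.4, 0, 0, 0, 0.3], [0, 0, -0.6, 0, 0, 0, 0.3], [0, 0, -0.6, 0, 0, 0, 0.3], [0, 0, -0.6, 0, 0, 0, 0.3], [0, 0, -0.4, 0, 0, 0, 0.3]]}}

```text
time: 15.77
eef_pos: [0.4828, -0.2125, 0.2094]
orientation: [0.001, 0.429, 0.903, 0.0]
force: [-0.4, -0.2, 0.3]
grip_width: 0.41
```

Call:
{"method": "servo_tool", "body": {"deltas": [[0, 0, -0.6, 0, 0, 0, 0.3], [0, 0, -0.8, 0, 0, 0, 0.3], [0, 0, -1, 0, 0, 0, 0.3], [0, 0, -1, 0, 0, 0, 0.3], [0, 0, -1, 0, 0, 0, 0.3]]}}

```text
time: 16.18
eef_pos: [0.4824, -0.2124, 0.2534]
orientation: [0.0, 0.429, 0.903, 0.0]
force: [0.7, 0.4, -0.9]
grip_width: 0.411
```

Call:
{"method": "servo_tool", "body": {"deltas": [[0, 0, -1, 0, 0, 0, 0.3], [0, 0, -1, 0, 0, 0, 0.3], [0, 0, -1, 0, 0, 0, 0.3], [0, 0, -0.6, 0, 0, 0, 0.3], [0, 0, 0, 0, 0, 0, 0.3]]}}

```text
time: 16.6
eef_pos: [0.4831, -0.2126, 0.29]
orientation: [0.002, 0.429, 0.903, 0.0]
force: [0.3, -0.6, -1.1]
grip_width: 0.405
```

Call:
{"method": "servo_tool", "body": {"deltas": [[0, 0, 0, 0, 0, 0, 0.3], [0, 0, 0, 0, 0, 0, 0.3], [0, 0, 0, 0, 0, 0, 0.3], [0, 0, 0, 0, 0, 0, 0.3], [0, 0, 0, 0, 0, 0, 0.3]]}}

```text
time: 17.02
eef_pos: [0.4821, -0.2123, 0.2876]
orientation: [-0.0, 0.429, 0.903, -0.0]
force: [-0.8, 0.0, 0.4]
grip_width: 0.412
```

```bash
python3 st.py
python3 - <<'E'
from h import *
cv2.imwrite("pics/s4.png",cv2.resize(manip.capture("scene")[130:320,160:400,::-1],None,fx=3,fy=3,interpolation=2))
cv2.imwrite("pics/s5.png",manip.capture("scene")[:,:,::-1])
E
```

```text
17.0167 [ 0.4821 -0.2123  0.2876] q [-0.1067  0.1758 -0.1196 -0.0001 -1.2765 -0.7803] F [-0.7943  0.0232  0.3536] T [ 0.0911 -0.1519 -0.0003] w 35.85109837647943
toolF [ 0.52   -0.6013 -0.3528] tilt [-0.001   0.0002 -1.    ] yaw 2.2545633418885096
```

View pics/s4.png

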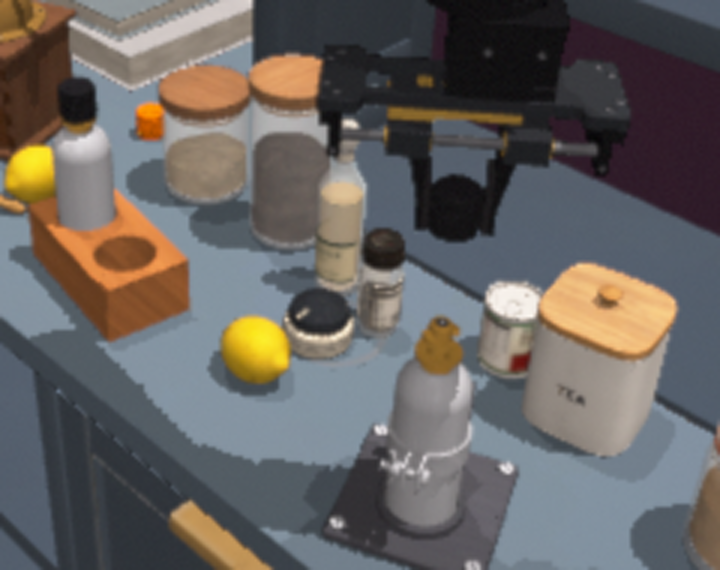

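The crop shows the cap upright between the fingers, at about (457,208). The bare brass neck is below it at (440,345). The spare is still capped at (77,100), and the jar and bottle are standing.

```bash
python3 -c "
from rig import manip
print(manip.close_job())"
```

```text
the job is handed in; nothing more can be done
None
```

The cap is off the cylinder in the stand. The gripper holds it upright about 11 cm above where it was seated, with its rim about 8.5 cm above the neck. I handed the job in at about 17 s of the 54 s allowed.

- **Thread:** it is left-hand. My first try, anticlockwise seen from above, turned freely for about 0.4 rad. It then met the tightening stop at about 0.5 N·m, and the fingers slipped round the cap for roughly 0.9 to 1 rad. Turned clockwise, it ran freely for about 2.5 rad to the loose-end stop.
- **Lift:** I eased back about 0.2 rad from that stop, re-centred the grip and lifted straight up. The vertical force stayed at about 1 N or less.
- **Last checks:** the final picture shows the cap upright in the fingers and the neck bare. The spare cylinder is still capped, and the spice jar and bottle are standing. The grip opening read 35.9 mm against the 36 mm cap.
- **Measurements that disagreed:** the camera estimates of the cap's centre differed by up to about 3 mm. The gripper's force readings settled it at about (0.482, -0.212) m. Side forces reached about 7 N while turning.

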